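Flip the ratchet and loosen the frame-clamp bolt

ROBOT

A 7-joint arm with a two-finger parallel gripper is mounted at the origin on the work surface. World frame = base frame: x ahead of the robot, y to its left, z up, the work surface at z = 0. Lengths are in m, angles in degrees, forces in N, time in s.
With the tool pointing down it reaches from about 0.425 to 0.875 m from the base axis. Payload 9.9 kg.
Tool frame: the origin (TCP) lies midway between the tips of the shut fingers; the grasp point (between the pads) lies 19 mm behind it; z points along the fingers, x is the direction in which the jaws open and shut, and the axes are right-handed (so a half turn about z gives the same grasp; the last joint's range is limited). The gripper opens to 85 mm and grips with 20 to 120 N. Pads are 22 mm wide; open, the fingers measure 114 mm over their backs; the gripper's body (76 mm by 85 mm) begins 54 mm behind the grasp point. The pads swing forward as they close: fully open they stand 13 mm farther back than shut.
Start: joints at [71.402, 32.985, 1.427, 82.34, -0.859, 64.687, -3.237], TCP at [0.161, -0.656, 0.203] pointing down, gripper open.
Joint ranges: [-157.87, 157.87], [-19.46, 123.44], [-87.15, 90], [11.01, 140.99], [-62.26, 242.26], [9.8, 113.94], [-161.44, 161.44]. Speed limits (degrees/s): [127.2, 127.2, 172.46, 172.46, 180, 180, 180].

INTERFACE

Orientations are given as a 3x3 rotation matrix whose columns are the frame's x, y, z axes.
In Python, from bench import ctrl gives the robot as it stands.
- The arm moves only by the tool jog_arm, never from a script. Its argument "rows" is a list of rows, each a list of 3 entries, a list of its own where there are three numbers: the opening in per cent of the stroke, from 0 (shut) to 100 (fully open), then the shift along the world's x, y, z in m, then the turn about the world's z in rad. In form: [[grip, [tx, ty, tz], yaw], ...]. A call has 1 to 8 rows; each row is the pose to reach, as a shift and turn from the pose commanded when the call began; what a row does not reach only later rows make up. A row lasts 1/8 s, in which the tool goes at most 62.5 mm and 10.7 degrees, less where a joint would pass 70% of its speed; a pose out of reach is approached as far as the arm can. A call with a gripper value outside its range is refused whole. The fingers move at their own pace and stop on an object; "newtons" is the grip in N (left out, the last holds). Time passes only in rows, so rows that repeat a pose let the fingers close. It gives the time, the measured TCP pose, the force and the opening at its end, in the units of the state.
- ctrl.observe(): the state, without advancing time (a new reading comes with each control period).
- ctrl.camera(name): name is "scene" or "top"; returns the picture (420x560x3 uint8, red, green, blue); there is no depth.
- ctrl.camera_model(name): a dict with "mtx" (3x3 intrinsics, pixels), "dist" ([k1, k2, p1, p2, k3] as OpenCV has them; the pictures are not rectified), "T" (4x4, takes a point from camera to world coordinates). Camera axes: x right, y up, looking along -z (the intrinsics and any distortion apply to the point x, -y, -z); pixel columns grow to the right and rows downward; lengths in m; the calibration is good to about 2 mm. A picture is of the moment at which its call begins. camera_model takes no time and is no camera call.
- ctrl.job_done(): hands the job in, once; it reports no verdict.
The state is a dict: "time_s": time; "joint_positions": joint angles; "qd": joint speeds; "joint_efforts": joint torques, N m; "position": TCP position; "tcp_rot": TCP orientation; "ft_force": force on the tool from outside, world axes, zero at the start; "torque": the same for the moment, N m; "width": opening from 0.0 (shut) to 1.0 (fully open).
Only numpy, scipy, OpenCV 4.12 (cv2) and the standard library are available. Lean on these libraries where they do the work, as an engineer would, in place of code of your own. Each camera call takes 0.05 s, during which the arm holds its last target. There are 200 camera calls.

TASK

The big photo panel on the dressing-room counter is held by a clamp whose hex bolt carries a ratchet, still set to tighten. First gently push the ratchet's orange direction lever all the way over to its loosening side (the green dot), then swing the black handle to and fro between the two rubber buffer posts until the bolt has come loose by at least a sixth of a turn and no more than half a turn. Do not tighten the bolt, turn its head with the gripper, force the lever, press the handle hard against the posts or disturb the yellow vases and the leaflets; at the end leave the lever fully over and the handle resting against the post where the loosening stroke ends, and let go of everything.

Things in the scene. Friction and masses are not known exactly. Their poses are not given: they have to be found in the camera images.
- clamp: Fixed grey steel clamp block (70 x 66 x 40 mm) on the counter. Its origin lies on the counter, on the bolt's vertical axis; z up. Its -x axis is the direction in which the handle points when joint handle is 0 (roughly towards the robot). Its +x axis points along the white-edged photo panel (300 x 400 x 12 mm, lying flat, from 25 to 325 mm along +x) that it holds. The bolt's toothed wheel (radius 25 mm) turns at heights 56 to 68 mm, the hex head stands on it up to 80 mm.
- hex_head: Steel hex head of the bolt, 22 mm across flats, heights 68 to 80 mm, a white stripe on top; its origin lies on the counter on the bolt's axis. It turns with the bolt. Not to be touched by the gripper.
- bolt (a joint): How far the bolt has been loosened (rad): 0 at the start, growing anticlockwise seen from above (loosening), negative is tightening. Stiff: about 0.7 N m. One sixth of a turn is 1.05, half a turn 3.14.
- handle (a joint): Swing of the ratchet handle about the bolt's axis (rad), growing anticlockwise seen from above; 0 when it points along the clamp's -x axis. It moves stiffly by itself (about 1.2 N m) and stays where it is left; driving the bolt takes about 1.9 N m in all. The posts stop it somewhere between 0.35 and 0.65 on each side. The ratchet has 18 teeth (0.35 rad each): at each stroke the handle may move up to one tooth before the bolt follows, and it clicks back freely on the return.
- handle_grip (a point): Point on the centre line of the black handle, 130 mm from the bolt's axis and 60 mm above the counter. The handle is a level round bar of 22 mm diameter, from 85 to 205 mm from the axis, with three red rings. Its x axis points outwards along the handle, y to its anticlockwise side (seen from above), z up.
- lever (a joint): Angle of the direction lever on the ratchet head (rad): -0.33 is its end stop on the tightening side (red dot), +0.33 its end stop on the loosening side (green dot, the anticlockwise side of the handle seen from above). It is held by friction, stays where it is left and takes about 3 N at the tab; it must be pushed right up to its stop (fully home it stands above 0.29), but not forced on beyond it.
- lever_tab: Upright orange tab on the lever: 10 mm along the lever, 8 mm thick across it, from 70 to 105 mm above the counter. The body's origin lies on the counter below the lever's pivot, which is 42 mm from the bolt's axis along the handle; the tab's centre is 28 mm from it along the body's x axis, which points outwards along the lever.
- tab_mid (a point): Centre of the orange tab, at 91 mm above the counter, 70 mm from the bolt's axis when the lever is in line with the handle; same axes as body lever_tab: x outwards along the lever, y across it to the loosening side. Below it lies only the handle's neck, up to 58 mm high.
- post_a: Fixed black rubber buffer post with a yellow band, 16 mm in diameter and 75 mm high on a foot 36 mm wide, about 190 mm from the bolt's axis, on the clockwise side of the handle (seen from above). Origin at its foot. It stops the handle; press on it lightly only (a few newtons).
- post_b: The same post on the anticlockwise side of the handle, where the loosening stroke ends. Origin at its foot. When the handle touches a post, the post's centre lies 19 mm beside the handle's centre line.
- vase_a: Yellow wavy vase, 62 mm wide, 200 mm high, origin at the centre of its underside. Leave it alone.
- vase_b: The second such vase. Leave it alone.
- leaflets: Dark red bundle of leaflets, 100 x 70 x 40 mm, origin under its centre. Leave it alone.
Mind the look-alikes: they are no part of the job. What is shaped like the post_b but blue, brown or purple is not meant.

How it is judged (in metres and radians):
On the way, in this order (a step that is already met when the one before it is completed fails the run):
1. the direction lever is pushed fully home on the loosening side before the bolt has turned (value of joint lever above 0.29 rad and value of joint bolt below 0.12 rad), for 0.2 s.
2. the bolt is loosened by at least a sixth of a turn (value of joint bolt above 1 rad), for 0.2 s.
At the end, for the whole second after the job is handed in: The bolt is loosened by a sixth to half a turn (1.0 to 3.2 rad), the lever is over at the loosening side (above 0.27 rad), and the handle rests still against the anticlockwise post (post_b within 21.5 mm of the handle's centre line; touching is 19 mm) (value of joint bolt between 1 and 3.2 rad and value of joint lever above 0.27 rad and y of post_b in the frame of handle_grip below 0.0215 m and velocity of joint handle between -0.05 and 0.05 rad/s).
It fails at once if the bolt is tightened by more than 0.12 rad (value of joint bolt below -0.12 rad).
It fails at once if the direction lever is forced with more than 12 N (contact force between lever_tab and anything else above 12 N).
It fails at once if the handle is pressed against a post with more than 15 N (contact force between any of post_a, post_b and anything else above 15 N).
It fails at once if the gripper touches the bolt's head (contact force between the fingers and hex_head above 2 N).
It fails at once if a vase or the leaflets are moved by more than 25 mm or tipped (distance of any of vase_a, vase_b, leaflets from where it was at the start of the episode above 0.025 m or angle between any of vase_a, vase_b's own z axis and vertical above 0.3 rad).
It also fails if it takes over 72 s, if anything falls off the work surface, if the arm or the gripper's body presses on something with over 40 N, if the wrist force passes 120 N, or if a joint passes its speed limit or range.

## Working session

There is one attempt and no reset: what is moved stays moved. The work goes in short steps, Python scripts to look and compute and a tool call to move; the robot and the scene stay as the last step left them, time stands still between calls to the robot, and variables do not carry over. Pictures are saved under pics/ and viewed, about 8 in all and at most 12, crops included, and the job is handed in when it is done.

Besides the shell and the picture viewer there is one more tool, called after "Call:" by a JSON object that holds its "name" and its "arguments", one argument or row to a line. jog_arm: Moves the arm, as the interface text tells. Its arguments: {"type":"object","properties":{"rows":{"type":"array","items":{"type":"array"}},"newtons":{"type":"number"}},"required":["rows"]}

```bash
mkdir -p pics; ls; python3 - <<'E'
from bench import ctrl
import cv2
for n in("scene","top"):
    cv2.imwrite(f"pics/{n}0.png",ctrl.camera(n)[:,:,::-1])
    m=ctrl.camera_model(n);print(n,m)
s=ctrl.observe();print(s)
E
```

```text
pics
scene {'mtx': array([[429.15692181,   0.        , 279.73423383],
       [  0.        , 429.15692181, 208.18590618],
       [  0.        ,   0.        ,   1.        ]]), 'dist': array([0.01506955, 0.        , 0.        , 0.        , 0.        ]), 'T': array([[ 0.06122189, -0.66444632,  0.74482412,  1.25458046],
       [ 0.99811032,  0.0368219 , -0.04919285, -0.03984741],
       [ 0.00526016,  0.74642832,  0.66544503,  0.76340574],
       [ 0.        ,  0.        ,  0.        ,  1.        ]])}
top {'mtx': array([[426.58968903,   0.        , 276.60941533],
       [  0.        , 426.58968903, 202.78220049],
       [  0.        ,   0.        ,   1.        ]]), 'dist': array([-0.09893651,  0.        ,  0.        ,  0.        ,  0.        ]), 'T': array([[-1.41506558e-02,  9.89819126e-01, -1.41625762e-01,
         3.16023099e-01],
       [-9.99899815e-01, -1.39589743e-02,  2.34687802e-03,
        -1.18611131e-02],
       [ 3.46034383e-04,  1.41644783e-01,  9.89917489e-01,
         1.15932328e+00],
       [ 0.00000000e+00,  0.00000000e+00,  0.00000000e+00,
         1.00000000e+00]])}
{'time_s': 0.1, 'joint_positions': array([71.40108852, 33.02874316,  1.42435292, 82.38051246, -0.85926555,
       64.68692824, -3.23649297]), 'qd': array([ 0.04331076, -0.02378906,  0.00018687, -0.08233929,  0.02820843,
        0.03557465, -0.03288388]), 'joint_efforts': array([ 7.70812563e-03, -7.67296886e+01,  2.25845955e+00, -2.86605334e+01,
        1.58734771e-02,  8.50281998e-03, -1.73147521e-05]), 'position': array([ 0.16087363, -0.65509458,  0.20252547]), 'tcp_rot': array([[ 2.38526318e-01, -9.71135934e-01, -4.39234578e-04],
       [-9.71134888e-01, -2.38526707e-01,  1.42789857e-03],
       [-1.49145279e-03,  8.59646348e-05, -9.99998884e-01]]), 'ft_force': array([-0.46824276, -0.42966938,  0.48491308]), 'torque': array([-0.00623112,  0.00086749,  0.00376109]), 'width': 0.9989118616924517}
```

View pics/top0.png

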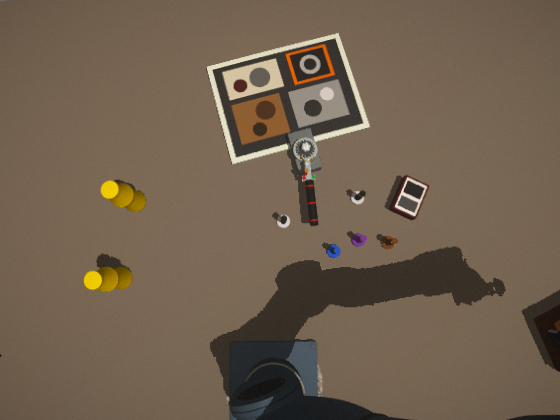

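View pics/scene0.png

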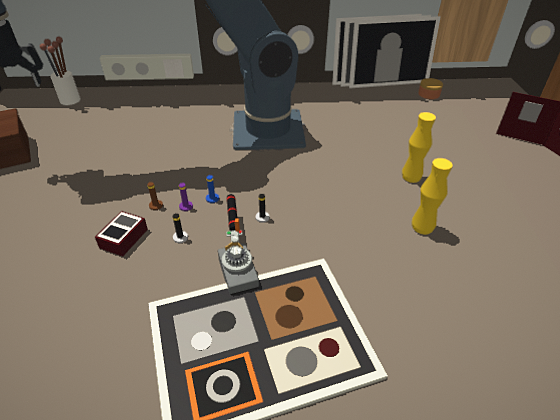

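The top view shows the head at (306,150) and the handle running to (314,222). The black posts are at (284,221), the clockwise side (post_a), and (358,197), the anticlockwise side (post_b). Next I'll zoom in and measure.

```bash
cat > h.py <<'E'
import numpy as np, cv2
from bench import ctrl
def ray(n,uv):
    m=ctrl.camera_model(n);p=cv2.undistortPoints(np.array([[uv]],float),m["mtx"],m["dist"])[0,0]
    return m["T"][:3,3], m["T"][:3,:3]@np.array([p[0],-p[1],-1])
def onz(n,uv,z):
    o,d=ray(n,uv);return o+d*(z-o[2])/d[2]
def proj(n,P):
    m=ctrl.camera_model(n);T=np.linalg.inv(m["T"]);p=T[:3,:3]@np.asarray(P,float)+T[:3,3]
    p=np.array([p[0],-p[1],-p[2]])
    return cv2.projectPoints(p.reshape(1,1,3),np.zeros(3),np.zeros(3),m["mtx"],m["dist"])[0].ravel()
def two(a,b):
    (o,d),(p,e)=ray("scene",a),ray("top",b)
    t=np.linalg.lstsq(np.c_[d,-e],p-o,rcond=None)[0];return (o+d*t[0]+p+e*t[1])/2
def blobs(img,lo,hi,box,mn=3):
    h=cv2.cvtColor(img,cv2.COLOR_RGB2HSV);x0,y0,x1,y1=box
    k=cv2.inRange(h,np.array(lo),np.array(hi))[y0:y1,x0:x1]
    n,l,s,c=cv2.connectedComponentsWithStats(k)
    return [(s[i,4],(c[i]+[x0,y0]).round(1)) for i in range(1,n) if s[i,4]>=mn]
E
python3 - <<'E'
from h import *
t=cv2.imread("pics/top0.png");s=cv2.imread("pics/scene0.png")
for n,i,b in(("top",t,(270,125,375,235)),("scene",s,(160,180,280,300))):
    r=i[:,:,::-1].copy()
    for nm,lo,hi in(("red",(0,150,70),(6,255,255)),("or",(8,150,120),(18,255,255)),("gr",(45,90,60),(85,255,255)),("ye",(20,120,80),(32,255,255)),("wh",(0,0,170),(179,60,255))):
        print(n,nm,[(int(a),c.tolist()) for a,c in blobs(r,lo,hi,b,3)])
a=cv2.resize(t[125:235,270:375],None,fx=5,fy=5,interpolation=cv2.INTER_CUBIC)[:550]
cv2.imwrite("pics/c1.png",a)
cv2.imwrite("pics/c2.png",cv2.resize(s[180:300,160:280],None,fx=5,fy=5,interpolation=cv2.INTER_CUBIC))
E
```

```text
top red [(10, [303.4, 177.7]), (19, [309.7, 185.4]), (16, [311.5, 202.6]), (20, [313.0, 219.8])]
top or [(182, [278.3, 129.4]), (12, [306.0, 170.5])]
top gr [(9, [313.1, 176.7])]
top ye []
top wh [(289, [339.3, 132.1]), (8, [308.4, 139.4]), (3, [300.0, 139.7]), (100, [309.9, 163.0]), (104, [278.4, 148.3]), (24, [295.5, 152.0]), (44, [305.8, 146.3]), (7, [357.0, 191.7]), (46, [357.5, 200.4]), (64, [284.1, 222.8])]
scene red [(19, [230.2, 196.8]), (18, [231.3, 208.6]), (13, [231.3, 221.5]), (7, [239.7, 231.0])]
scene or [(4, [160.5, 202.0]), (15, [236.6, 219.6]), (17, [236.2, 225.6])]
scene gr [(9, [228.4, 232.3])]
scene ye [(8, [209.0, 180.4]), (13, [181.6, 187.7]), (14, [261.4, 198.9]), (19, [176.3, 218.3])]
scene wh [(40, [258.5, 217.0]), (14, [266.8, 213.6]), (19, [184.7, 233.4]), (63, [233.9, 235.8]), (42, [176.1, 237.5]), (3, [240.0, 233.7]), (5, [227.4, 234.6]), (69, [235.4, 250.0]), (149, [235.4, 261.8]), (122, [268.6, 274.3]), (338, [197.4, 292.1]), (10, [240.6, 298.7])]
```

View pics/c1.png

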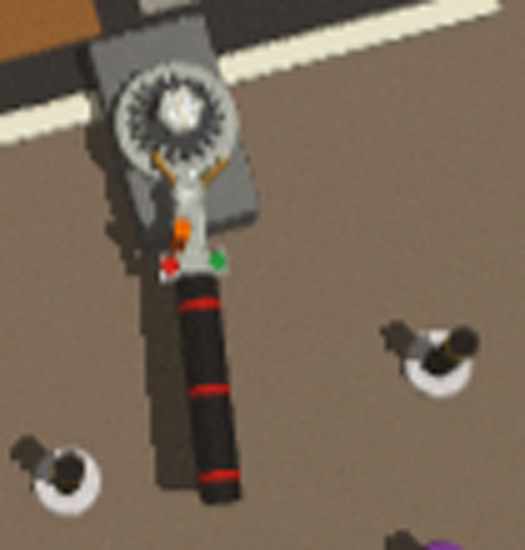

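View pics/c2.png

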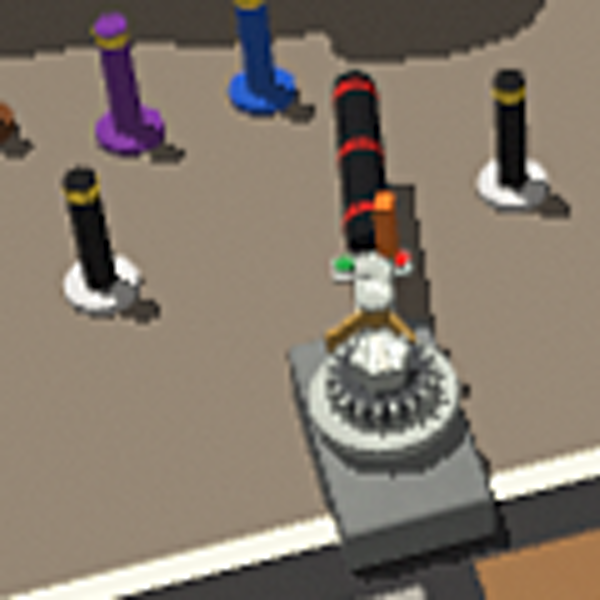

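The close-ups show the hex head at top px (306.4,146.6), the tab leaning to the red side at (306,170.5), and the green dot to the right. The feet of the posts are at a (283.4,221) and b (357.6,197).

```bash
python3 - <<'E'
from h import *
hx=onz("top",(306.4,146.6),.08);hs=onz("scene",(236,250),.08)
rs=[onz("top",p,.070) for p in((309.7,185.4),(311.5,202.6),(313,219.8))]
rs2=[onz("scene",p,.070) for p in((231.3,221.5),(231.3,208.6),(230.2,196.8))]
pa=onz("top",(283.6,221.5),.004);pb=onz("top",(357.6,197),.004)
pas=onz("scene",(262.5,217),.004);pbs=onz("scene",(180,237),.004)
tab=onz("top",(306.2,170.5),.105);tabs=onz("scene",(237,219.6),.105)
for k in("hx","hs","rs","rs2","pa","pas","pb","pbs","tab","tabs"):print(k,np.round(eval(k),4).tolist())
h=(hx+hs)/2;R=np.array(rs)
d=np.array(rs).mean(0)-hx;print("handle az",np.degrees(np.arctan2(d[1],d[0])), [np.linalg.norm((r-hx)[:2]) for r in rs])
d2=np.array(rs2).mean(0)-hs;print(np.degrees(np.arctan2(d2[1],d2[0])),[np.linalg.norm((r-hs)[:2]) for r in rs2])
for n,p in(("a",pa),("b",pb),("a",pas),("b",pbs)):
    d=p-(hx if p is pa or p is pb else hs);r=np.hypot(*d[:2]);az=np.degrees(np.arctan2(d[1],d[0]));print(n,r,az%360,"touch off",np.degrees(np.arcsin(.019/r)))
# panel edge for clamp axis
e=[onz("top",p,.0) for p in((233,160),(368,127))];d=e[1]-e[0];print("clamp -x az",(np.degrees(np.arctan2(d[1],d[0]))-90)%360)
va=onz("top",(110,190),.2);vb=onz("top",(93,280),.2);lf=onz("top",(412,190),.04);print(va,vb,lf)
for p in((334,252),(359,241),(390,243)):print("decoy",onz("top",p,0.004))
E
```

```text
hx [0.6175, -0.0943, 0.08]
hs [0.6196, -0.0917, 0.08]
rs [[0.5163, -0.101, 0.07], [0.4711, -0.1045, 0.07], [0.4264, -0.1072, 0.07]]
rs2 [[0.519, -0.1048, 0.07], [0.4735, -0.1059, 0.07], [0.4289, -0.1096, 0.07]]
pa [0.4296, -0.0329, 0.004]
pas [0.4365, -0.0305, 0.004]
pb [0.4942, -0.2376, 0.004]
pbs [0.4976, -0.2359, 0.004]
tab [0.5482, -0.0903, 0.105]
tabs [0.5506, -0.089, 0.105]
handle az -176.10373938124752 [np.float64(0.10148086640798903), np.float64(0.14679038652447687), np.float64(0.19152379892691918)]
-174.1161206460566 [np.float64(0.10146284428192942), np.float64(0.14681092938870013), np.float64(0.19151726806950964)]
a 0.19766030728048278 161.89975818372824 touch off 5.516045660416596
b 0.1890594195185589 229.30628100277866 touch off 5.767819750409412
a 0.19309540096491593 161.52224740947585 touch off 5.646867640293348
b 0.18887039194739375 229.7552555307387 touch off 5.773611978914501
clamp -x az 193.4357403557305
[0.48864035 0.37154611 0.2       ] [0.28255992 0.40398856 0.2       ] [ 0.50575853 -0.3791783   0.04      ]
decoy [ 0.34490708 -0.16763181  0.004     ]
decoy [ 0.37340928 -0.23666563  0.004     ]
decoy [ 0.36641925 -0.32155983  0.004     ]
```

Call:
{"name": "jog_arm", "arguments": {
  "rows": [
    [50,[0.389,0.564,0],-0.159],
    [50,[0.389,0.564,0],-0.159],
    [50,[0.389,0.564,0],-0.159],
    [50,[0.389,0.564,0],-0.159],
    [50,[0.389,0.564,0],-0.159],
    [50,[0.389,0.564,0],-0.159],
    [50,[0.389,0.564,0],-0.159],
    [50,[0.389,0.564,0],-0.159]
  ]
}}

```text
time_s: 1.1
position: [0.4456, -0.2421, 0.2033]
tcp_rot: [[0.082, -0.997, -0.0], [-0.997, -0.082, -0.0], [0.0, 0.0, -1.0]]
ft_force: [1.0, -0.2, 1.1]
width: 0.498
```

Call:
{"name": "jog_arm", "arguments": {
  "rows": [
    [50,[0.05,0.07,0],0],
    [50,[0.08,0.12,0],0],
    [50,[0.1,0.15,0],0],
    [50,[0.1,0.15,-0.02],0],
    [50,[0.1,0.15,-0.02],0]
  ]
}}

```text
time_s: 1.72
position: [0.5438, -0.0934, 0.1819]
tcp_rot: [[0.083, -0.997, -0.003], [-0.997, -0.083, 0.0], [-0.0, 0.003, -1.0]]
ft_force: [-0.9, 0.3, 0.5]
width: 0.504
```

Call:
{"name": "jog_arm", "arguments": {
  "rows": [
    [50,[0.006,0.002,-0.03],0],
    [50,[0.006,0.002,-0.055],0],
    [50,[0.006,0.002,-0.055],0],
    [50,[0.006,0.002,-0.055],0]
  ]
}}

```text
time_s: 2.22
position: [0.5512, -0.0927, 0.1295]
tcp_rot: [[0.081, -0.997, 0.001], [-0.997, -0.081, -0.0], [0.0, -0.001, -1.0]]
ft_force: [0.3, 0.4, -0.2]
width: 0.498
```

```bash
python3 - <<'E'
from h import *
s=ctrl.camera("scene");o=ctrl.observe();print(o["position"],o["ft_force"],o["torque"],o["width"],o["joint_positions"].round(1))
cv2.imwrite("pics/c3.png",cv2.resize(s[140:280,160:320,::-1],None,fx=4,fy=4,interpolation=cv2.INTER_CUBIC))
E
```

```text
[ 0.5515031  -0.09255594  0.12968778] [ 0.3197461  -0.53238894  0.19664356] [ 0.00772413  0.00345096 -0.02084486] 0.4992720547295392 [  7.6  27.6  -4.2 105.6   2.7  46.8 -83.4]
```

View pics/c3.png

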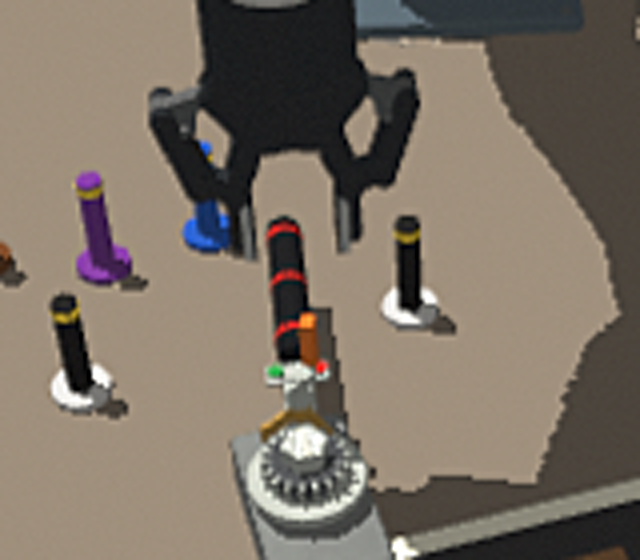

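The jaws hang over the tab: fingers at (240,250) and (345,250), tab at (308,335). I'll go down beside it.

Call:
{"name": "jog_arm", "arguments": {
  "rows": [
    [50,[-0.001,0,-0.03],0],
    [50,[-0.001,0,-0.053],0],
    [50,[-0.001,0,-0.053],0],
    [50,[-0.001,0,-0.053],0]
  ]
}}

```text
time_s: 2.78
position: [0.5507, -0.0921, 0.0767]
tcp_rot: [[0.081, -0.997, 0.002], [-0.997, -0.081, -0.0], [0.0, -0.002, -1.0]]
ft_force: [-0.2, 0.0, 0.7]
width: 0.501
```

Call:
{"name": "jog_arm", "arguments": {
  "rows": [
    [50,[0,-0.004,0],0],
    [50,[0,-0.008,0],0],
    [50,[0,-0.008,0],0]
  ]
}}

```text
time_s: 3.15
position: [0.55, -0.1006, 0.0756]
tcp_rot: [[0.081, -0.997, 0.001], [-0.997, -0.081, -0.0], [0.0, -0.001, -1.0]]
ft_force: [-0.8, -0.3, 0.3]
width: 0.5
```

Call:
{"name": "jog_arm", "arguments": {
  "rows": [
    [50,[0,-0.002,0],0],
    [50,[0,-0.004,0],0],
    [50,[0,-0.006,0],0],
    [50,[0,-0.008,0],0],
    [50,[0,-0.01,0],0]
  ]
}}

```text
time_s: 3.78
position: [0.5499, -0.11, 0.0753]
tcp_rot: [[0.082, -0.997, -0.0], [-0.997, -0.082, 0.0], [-0.0, 0.0, -1.0]]
ft_force: [-0.2, 0.1, -0.4]
width: 0.497
```

Call:
{"name": "jog_arm", "arguments": {
  "rows": [
    [50,[0,-0.001,0],0],
    [50,[0,-0.002,0],0],
    [50,[0,-0.003,0],0],
    [50,[0,-0.004,0],0]
  ]
}}

```text
time_s: 4.28
position: [0.5499, -0.1139, 0.0753]
tcp_rot: [[0.082, -0.997, 0.0], [-0.997, -0.082, 0.0], [-0.0, -0.0, -1.0]]
ft_force: [0.2, -0.1, -0.5]
width: 0.493
```

```bash
python3 - <<'E'
from h import *
s=ctrl.camera("scene");o=ctrl.observe();print(o["position"],o["ft_force"],o["torque"])
print([(int(a),c.tolist()) for a,c in blobs(s,(8,150,120),(18,255,255),(220,205,260,245))])
cv2.imwrite("pics/c4.png",cv2.resize(s[190:270,190:290,::-1],None,fx=6,fy=6,interpolation=cv2.INTER_CUBIC))
E
```

```text
[ 0.54985085 -0.11412295  0.07527608] [-0.85839047  0.30728761 -0.99453362] [-0.02259334  0.00759092  0.01688781]
[(35, [236.5, 225.4])]
```

View pics/c4.png

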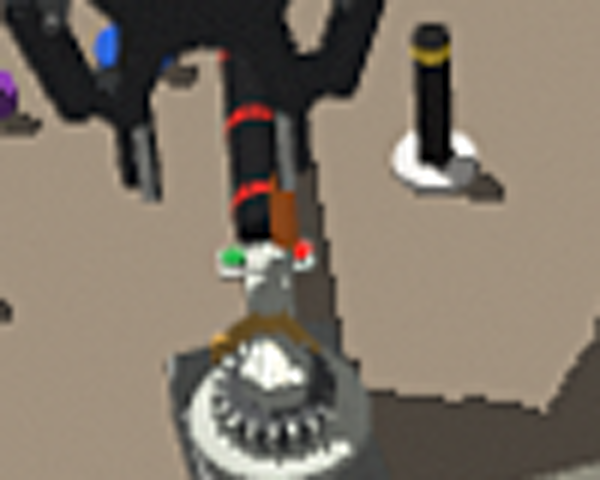

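```bash
python3 - <<'E'
from h import *
o=ctrl.observe();T,R=o["position"],o["tcp_rot"]
for w in(-.021,.021):
  for back in(.006,.02,.04):print(w,back,((proj("scene",T+R@[w,0,-back])-[190,190])*6).round())
for z in(.07,.091,.105):print("tab",((proj("scene",[.5495,-.0898,z])-[190,190])*6).round())
print(((proj("scene",[.6185,-.093,.08])-[190,190])*6).round())
E
```

```text
-0.021 0.006 [275. 219.]
-0.021 0.02 [272. 192.]
-0.021 0.04 [269. 153.]
0.021 0.006 [163. 230.]
0.021 0.02 [160. 203.]
0.021 0.04 [155. 164.]
tab [285. 242.]
tab [282. 203.]
tab [280. 176.]
[272. 358.]
```

The tab hasn't moved (orange blob still at (236.5,225)). The half-open pad tips sit about 20 mm behind the TCP and pass over the tab, so I'll back off and go lower.

Call:
{"name": "jog_arm", "arguments": {
  "rows": [
    [50,[0,0,0.005],0],
    [50,[0,0.01,0.005],0],
    [50,[0,0.022,0.005],0],
    [50,[0,0.022,0.005],0],
    [50,[0,0.022,-0.008],0],
    [50,[0,0.022,-0.018],0],
    [50,[0,0.022,-0.018],0]
  ]
}}

```text
time_s: 5.2
position: [0.5489, -0.0922, 0.0559]
tcp_rot: [[0.081, -0.997, -0.002], [-0.997, -0.081, 0.0], [-0.0, 0.002, -1.0]]
ft_force: [0.3, -0.1, 0.2]
width: 0.504
```

```bash
python3 - <<'E'
from h import *
s=ctrl.camera("scene");o=ctrl.observe();print(o["position"],o["ft_force"],o["torque"])
cv2.imwrite("pics/c5.png",cv2.resize(s[190:270,190:290,::-1],None,fx=6,fy=6,interpolation=cv2.INTER_CUBIC))
E
```

```text
[ 0.549358   -0.0921563   0.05652522] [-0.40683419  0.23810713 -0.31245292] [ 0.01258763 -0.01041901  0.04578428]
```

View pics/c5.png

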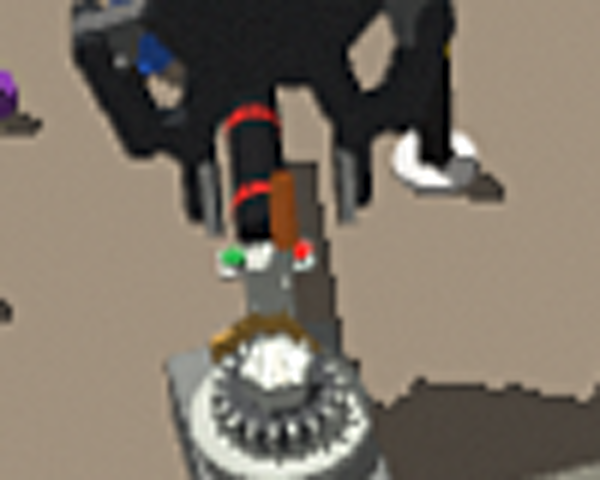

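The tips are now at (210,230) and (345,218), level with the tab and with a gap of about 15 mm. Now to push.

Call:
{"name": "jog_arm", "arguments": {
  "rows": [
    [50,[0,-0.006,0],0],
    [50,[0,-0.012,0],0],
    [50,[0,-0.014,0],0],
    [50,[0,-0.016,0],0],
    [50,[0,-0.018,0],0],
    [50,[0,-0.02,0],0]
  ]
}}

```text
time_s: 6.0
position: [0.5494, -0.1114, 0.0572]
tcp_rot: [[0.082, -0.997, -0.001], [-0.997, -0.082, 0.001], [-0.001, 0.001, -1.0]]
ft_force: [-2.9, 2.9, 1.9]
width: 0.498
```

Call:
{"name": "jog_arm", "arguments": {
  "rows": [
    [50,[0,-0.001,0],0],
    [50,[0,-0.002,0],0],
    [50,[0,-0.003,0],0],
    [50,[0,-0.004,0],0],
    [50,[0,-0.005,0],0],
    [50,[0,-0.006,0],0]
  ]
}}

```text
time_s: 6.75
position: [0.5497, -0.1178, 0.0572]
tcp_rot: [[0.082, -0.997, -0.0], [-0.997, -0.082, 0.0], [-0.0, 0.0, -1.0]]
ft_force: [-2.2, 3.8, -1.5]
width: 0.5
```

Call:
{"name": "jog_arm", "arguments": {
  "rows": [
    [50,[0,-0.001,0],0],
    [50,[0,-0.002,0],0],
    [50,[0,-0.003,0],0],
    [50,[0,-0.004,0],0]
  ]
}}

```text
time_s: 7.25
position: [0.55, -0.122, 0.0573]
tcp_rot: [[0.082, -0.997, 0.0], [-0.997, -0.082, 0.0], [-0.0, -0.0, -1.0]]
ft_force: [-2.4, 3.9, -1.0]
width: 0.504
```

Call:
{"name": "jog_arm", "arguments": {
  "rows": [
    [50,[0,-0.0007,0],0],
    [50,[0,-0.0014,0],0],
    [50,[0,-0.002,0],0]
  ]
}}

```text
time_s: 7.62
position: [0.5502, -0.1238, 0.0573]
tcp_rot: [[0.082, -0.997, 0.001], [-0.997, -0.082, 0.0], [-0.0, -0.001, -1.0]]
ft_force: [-1.0, 4.1, -2.7]
width: 0.497
```

```bash
cat > lev.py <<'E'
from h import *
s=ctrl.camera("scene");o=ctrl.observe();print(o["position"],o["ft_force"],o["torque"])
b=blobs(s,(8,150,70),(18,255,255),(215,205,260,233),5);print(b)
cv2.imwrite("pics/l%d.png"%(o["time_s"]*100),cv2.resize(s[190:270,190:290,::-1],None,fx=6,fy=6,interpolation=cv2.INTER_CUBIC))
C=np.array([.6185,-.093]);a=np.radians(184.9);P=C+.042*np.array([np.cos(a),np.sin(a)])
for th in(-.33,.15,.2,.25,.29,.33):
    q=P+.028*np.array([np.cos(a+th),np.sin(a+th)]);print(th,q.round(4),proj("scene",[*q,.09]).round(1))
E
python3 lev.py
```

```text
[ 0.55021689 -0.123921    0.05731993] [ 0.01235655  3.56419648 -3.04803269] [0.86461849 0.10921905 0.00237574]
[(np.int32(48), array([229.8, 225.1]))]
-0.33 [ 0.5495 -0.0898] [237.  224.1]
0.15 [ 0.5494 -0.1031] [231.1 224.3]
0.2 [ 0.5498 -0.1045] [230.5 224.4]
0.25 [ 0.5502 -0.1058] [229.9 224.6]
0.29 [ 0.5506 -0.1069] [229.5 224.7]
0.33 [ 0.551  -0.1079] [229.  224.9]
```

Call:
{"name": "jog_arm", "arguments": {
  "rows": [
    [50,[0,-0.0005,0],0],
    [50,[0,-0.001,0],0],
    [50,[0,-0.001,0],0]
  ]
}}

```text
time_s: 8.05
position: [0.5503, -0.1247, 0.0573]
tcp_rot: [[0.082, -0.997, 0.001], [-0.997, -0.082, 0.0], [-0.0, -0.001, -1.0]]
ft_force: [1.6, 5.4, -3.1]
width: 0.498
```

Call:
{"name": "jog_arm", "arguments": {
  "rows": [
    [50,[0,-0.0005,0],0],
    [50,[0,-0.0005,0],0]
  ]
}}

```text
time_s: 8.3
position: [0.5503, -0.1248, 0.0573]
tcp_rot: [[0.082, -0.997, 0.001], [-0.997, -0.082, 0.001], [-0.001, -0.001, -1.0]]
ft_force: [0.9, 6.5, -2.2]
width: 0.506
```

Call:
{"name": "jog_arm", "arguments": {
  "rows": [
    [50,[0,-0.0005,0],0],
    [50,[0,-0.0005,0],0]
  ]
}}

```text
time_s: 8.55
position: [0.5503, -0.1248, 0.0574]
tcp_rot: [[0.083, -0.997, 0.001], [-0.997, -0.083, 0.001], [-0.001, -0.001, -1.0]]
ft_force: [0.6, 7.4, -2.5]
width: 0.502
```

```bash
python3 lev.py; ls pics
```

```text
[ 0.55031351 -0.12480425  0.05731914] [ 1.36949202  6.97609853 -3.30334804] [ 1.4885483  -0.15008481  0.04619215]
[(np.int32(48), array([229.2, 225.4]))]
-0.33 [ 0.5495 -0.0898] [237.  224.1]
0.15 [ 0.5494 -0.1031] [231.1 224.3]
0.2 [ 0.5498 -0.1045] [230.5 224.4]
0.25 [ 0.5502 -0.1058] [229.9 224.6]
0.29 [ 0.5506 -0.1069] [229.5 224.7]
0.33 [ 0.551  -0.1079] [229.  224.9]
c1.png
c2.png
c3.png
c4.png
c5.png
l767.png
l860.png
scene0.png
top0.png
```

View pics/l860.png

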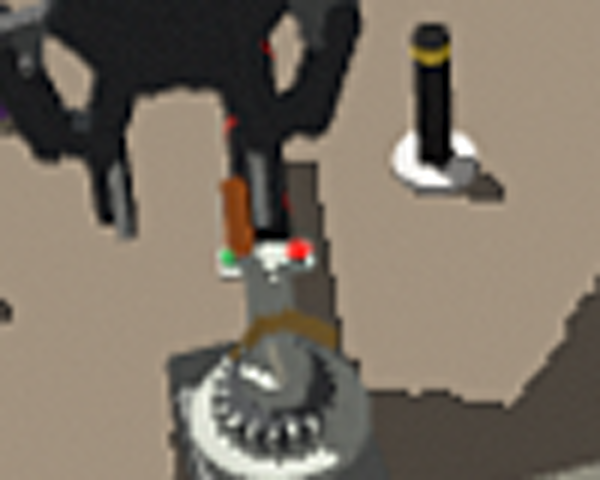

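The tab is at (236,215), fully over by the green dot. The TCP has stopped moving while force builds (7 N), so the lever is on its stop. I'll retreat, go over the handle and lower the jaws round it.

Call:
{"name": "jog_arm", "arguments": {
  "rows": [
    [50,[0,0.006,0],0],
    [50,[0,0.014,0],0],
    [50,[0,0.016,0.02],0],
    [50,[0,0.016,0.06],0],
    [50,[-0.03,0.018,0.08],0],
    [50,[-0.066,0.02,0.08],0],
    [50,[-0.066,0.02,0.08],0],
    [50,[-0.066,0.02,0.06],0]
  ]
}}

```text
time_s: 9.6
position: [0.4856, -0.1063, 0.1186]
tcp_rot: [[0.081, -0.997, 0.004], [-0.997, -0.081, -0.001], [0.001, -0.004, -1.0]]
ft_force: [-0.7, 0.7, -0.0]
width: 0.494
```

```bash
python3 lev.py
```

```text
[ 0.48398042 -0.10597372  0.1156194 ] [-1.71928702  0.08609017 -1.87400433] [ 0.02568317  0.04559902 -0.01493554]
[(np.int32(54), array([229.3, 224.9]))]
-0.33 [ 0.5495 -0.0898] [237.  224.1]
0.15 [ 0.5494 -0.1031] [231.1 224.3]
0.2 [ 0.5498 -0.1045] [230.5 224.4]
0.25 [ 0.5502 -0.1058] [229.9 224.6]
0.29 [ 0.5506 -0.1069] [229.5 224.7]
0.33 [ 0.551  -0.1079] [229.  224.9]
```

Lever stays over. Now down over the handle.

Call:
{"name": "jog_arm", "arguments": {
  "rows": [
    [50,[0,0.001,-0.03],0],
    [50,[0,0.001,-0.06],0],
    [50,[0,0.001,-0.086],0],
    [50,[0,0.001,-0.086],0],
    [40,[0,0.001,-0.086],0],
    [40,[0,0.001,-0.086],0]
  ]
}}

```text
time_s: 10.4
position: [0.4847, -0.1051, 0.0323]
tcp_rot: [[0.082, -0.997, 0.002], [-0.997, -0.082, -0.0], [0.0, -0.002, -1.0]]
ft_force: [-0.4, 0.1, 0.7]
width: 0.4
```

Call:
{"name": "jog_arm", "arguments": {
  "rows": [
    [40,[0.0015,-0.0112,0],0.084],
    [40,[0.004,-0.0226,0],0.171],
    [40,[0.0076,-0.0338,0],0.258],
    [40,[0.0121,-0.0447,0],0.346],
    [40,[0.0175,-0.0551,0],0.433],
    [40,[0.0238,-0.065,0],0.52],
    [40,[0.0238,-0.065,0],0.52]
  ]
}}

```text
time_s: 11.28
position: [0.5072, -0.1685, 0.032]
tcp_rot: [[0.568, -0.823, -0.001], [-0.823, -0.568, 0.002], [-0.002, -0.0, -1.0]]
ft_force: [-2.8, 6.0, 3.1]
width: 0.402
```

```bash
cat > hd.py <<'E'
from h import *
C=np.array([.6185,-.093]);o=ctrl.observe();p=o["position"][:2]-C;R=o["tcp_rot"]
print("r,az",np.hypot(*p),np.degrees(np.arctan2(*p[::-1]))%360,"toolx",np.degrees(np.arctan2(R[1,0],R[0,0])),"z",o["position"][2],"F",o["ft_force"].round(1),"t",o["torque"].round(2),o["time_s"])
t=np.array([-p[1],p[0]])/np.hypot(*p);print("Ftang",o["ft_force"][:2]@t)
for n,z in(("top",.07),("scene",.07)):
    b=blobs(ctrl.camera(n),(0,150,50),(6,255,255),(285,150,365,235) if n=="top" else (180,180,260,228),4)
    for a,c in b:
        q=onz(n,c,z)[:2]-C;print(n,a,c,"r",np.hypot(*q).round(3),"az",(np.degrees(np.arctan2(*q[::-1]))%360).round(1))
def plan(azs,r=.1345):
    for a in azs:
        k=np.radians(a);print(a,(r*np.array([np.cos(k),np.sin(k)])-p).round(4),(np.radians(a-90)-np.arctan2(R[1,0],R[0,0])+np.pi)%(2*np.pi)-np.pi)
E
python3 hd.py
```

```text
r,az 0.1344546180304753 214.13888379145666 toolx -55.41726197227479 z 0.03198738727174809 F [-2.8  6.   3.1] t [ 1.43  0.58 -0.08] 11.275
Ftang -6.52697811627792
top 7 [317.  175.3] r 0.081 az 200.1
top 10 [324.5 181. ] r 0.102 az 207.2
top 20 [344.8 209.2] r 0.192 az 210.4
scene 20 [203.5 216.2] r 0.144 az 212.7
```

```bash
echo 'import sys;plan([float(x) for x in sys.argv[1:]])' >> hd.py; python3 hd.py 217 219 221 223 224 225 226 | tail -7
```

```text
217.0 [ 0.0039 -0.0055] -3.098375315982291
219.0 [ 0.0067 -0.0092] -3.0634687309424047
221.0 [ 0.0098 -0.0128] -3.0285621459025176
223.0 [ 0.0129 -0.0163] -2.9936555608626314
224.0 [ 0.0145 -0.018 ] -2.9762022683426874
225.0 [ 0.0162 -0.0196] -2.958748975822745
226.0 [ 0.0178 -0.0213] -2.9412956833028012
```

Call:
{"name": "jog_arm", "arguments": {
  "rows": [
    [40,[0.0039,-0.0055,0],0.04],
    [40,[0.0067,-0.0092,0],0.08],
    [40,[0.0098,-0.0128,0],0.11],
    [40,[0.0114,-0.0146,0],0.13],
    [40,[0.0114,-0.0146,0],0.13]
  ]
}}

```text
time_s: 12.1
position: [0.5174, -0.1818, 0.0319]
tcp_rot: [[0.67, -0.743, -0.003], [-0.743, -0.67, 0.003], [-0.004, 0.0, -1.0]]
ft_force: [-5.7, 10.5, 4.8]
width: 0.399
```

```bash
sed -i 's/a-90/a+90/' hd.py; python3 hd.py 223 224 225 226 227 228
```

```text
r,az 0.1345190686798047 221.28840011076414 toolx -47.968108847442615 z 0.031917362333013566 F [-5.7 10.5  4.8] t [ 2.3   1.43 -0.1 ] 12.1
Ftang -11.585535824474785
top 7 [320.3 174. ] r 0.081 az 206.7
top 14 [329.4 177.8] r 0.102 az 215.9
top 17 [352.1 204.1] r 0.192 az 217.4
scene 19 [196.9 219.4] r 0.145 az 219.8
223.0 [ 0.0027 -0.003 ] 0.016896686905560898
224.0 [ 0.0043 -0.0047] 0.034349979425504884
225.0 [ 0.006  -0.0063] 0.05180327194544887
226.0 [ 0.0076 -0.008 ] 0.06925656446539108
227.0 [ 0.0093 -0.0096] 0.08670985698533507
228.0 [ 0.0111 -0.0112] 0.10416314950527905
```

Call:
{"name": "jog_arm", "arguments": {
  "rows": [
    [40,[0.0015,-0.0015,0],0.01],
    [40,[0.0027,-0.003,0],0.02],
    [40,[0.0035,-0.004,0],0.025],
    [40,[0.0043,-0.0047,0],0.035]
  ]
}}

```text
time_s: 12.7
position: [0.5213, -0.1862, 0.0319]
tcp_rot: [[0.695, -0.719, -0.004], [-0.719, -0.695, 0.003], [-0.005, 0.001, -1.0]]
ft_force: [-7.8, 10.5, 7.2]
width: 0.402
```

```bash
python3 hd.py 225 226 227 228
```

```text
r,az 0.1346798927531952 223.77576058815336 toolx -45.957369380622254 z 0.03188622700965497 F [-7.8 10.5  7.2] t [ 2.6   1.76 -0.11] 12.7
Ftang -12.952902164541207
top 8 [321.1 173.1] r 0.08 az 208.9
top 11 [330.7 176.7] r 0.102 az 218.4
top 20 [354.6 201.8] r 0.192 az 220.0
scene 15 [195.3 220.2] r 0.145 az 221.5
225.0 [ 0.0021 -0.0019] 0.016709247849636455
226.0 [ 0.0038 -0.0036] 0.03416254036958044
227.0 [ 0.0055 -0.0052] 0.05161583288952443
228.0 [ 0.0072 -0.0068] 0.06906912540946664
```

Call:
{"name": "jog_arm", "arguments": {
  "rows": [
    [40,[0.001,-0.001,0],0.01],
    [40,[0.002,-0.002,0],0.02],
    [40,[0.002,-0.002,0],0.02]
  ]
}}

```text
time_s: 13.18
position: [0.5233, -0.1883, 0.0319]
tcp_rot: [[0.709, -0.705, -0.004], [-0.705, -0.709, 0.003], [-0.005, 0.001, -1.0]]
ft_force: [-6.7, 11.0, 7.0]
width: 0.402
```

Call:
{"name": "jog_arm", "arguments": {
  "rows": [
    [40,[0.001,-0.001,0],0.01],
    [40,[0.001,-0.001,0],0.01]
  ]
}}

```text
time_s: 13.42
position: [0.5243, -0.1893, 0.0319]
tcp_rot: [[0.716, -0.698, -0.004], [-0.698, -0.716, 0.003], [-0.005, 0.001, -1.0]]
ft_force: [-7.7, 10.5, 6.6]
width: 0.399
```

```bash
python3 hd.py 226 227 228
```

```text
r,az 0.13474237571222605 225.63218397380723 toolx -44.254121037522516 z 0.03191669901865922 F [-7.7 10.5  6.6] t [ 2.35  1.73 -0.15] 13.425
Ftang -12.835767276881352
top 8 [322.1 172.9] r 0.081 az 210.7
top 13 [332.2 175.4] r 0.102 az 221.4
top 23 [356.1 200.3] r 0.192 az 221.7
scene 16 [193.2 221.4] r 0.145 az 223.9
226.0 [ 0.0008 -0.0004] 0.00443524880335211
227.0 [ 0.0025 -0.002 ] 0.021888541323296096
228.0 [ 0.0042 -0.0036] 0.039341833843238305
```

Call:
{"name": "jog_arm", "arguments": {
  "rows": [
    [40,[0.0007,-0.0007,0],0.008],
    [40,[0.0014,-0.0014,0],0.015],
    [40,[0.0014,-0.0014,0],0.015]
  ]
}}

```text
time_s: 13.9
position: [0.5256, -0.1906, 0.0319]
tcp_rot: [[0.727, -0.687, -0.004], [-0.687, -0.727, 0.003], [-0.005, 0.001, -1.0]]
ft_force: [-7.3, 11.4, 6.2]
width: 0.4
```

Call:
{"name": "jog_arm", "arguments": {
  "rows": [
    [40,[0.0007,-0.0007,0],0.008],
    [40,[0.0014,-0.0014,0],0.015],
    [40,[0.0014,-0.0014,0],0.015]
  ]
}}

```text
time_s: 14.28
position: [0.5259, -0.1907, 0.0318]
tcp_rot: [[0.737, -0.675, -0.006], [-0.675, -0.737, 0.004], [-0.007, 0.001, -1.0]]
ft_force: [-10.9, 14.6, 10.9]
width: 0.404
```

Post_b reached (TCP stopped, tangential force about 18 N, so only about 4 N on the post). Next: plan the return and forward strokes.

```bash
python3 hd.py | head -8; python3 - <<'E'
import numpy as np
C=np.array([.6185,-.093]);r=.1345
P=lambda a:C+r*np.array([np.cos(np.radians(a)),np.sin(np.radians(a))])
def pl(p0,az0,l):
    for a in l:print(a,(P(a)-p0).round(4).tolist(),round(np.radians(a-az0),3))
pl(np.array([.527,-.192]),227.5,[222,215,208,201,194,187,180]);print();pl(P(180),180,[176,173,171,170,169])
E
```

```text
r,az 0.13456608384708837 226.53673704256573 toolx -42.492128178155866 z 0.031796046638288826 F [-10.9  14.6  10.9] t [ 3.47  2.55 -0.18] 14.275
Ftang -17.953746518863632
top 6 [322.8 172.2] r 0.08 az 212.5
top 11 [332.3 175.3] r 0.102 az 221.6
top 23 [356.9 199.7] r 0.192 az 222.5
scene 14 [193.  221.5] r 0.146 az 224.1
222 [-0.0085, 0.009] -0.096
215 [-0.0187, 0.0219] -0.218
208 [-0.0273, 0.0359] -0.34
201 [-0.0341, 0.0508] -0.463
194 [-0.039, 0.0665] -0.585
187 [-0.042, 0.0826] -0.707
180 [-0.043, 0.099] -0.829

176 [0.0003, 0.0094] -0.07
173 [0.001, 0.0164] -0.122
171 [0.0017, 0.021] -0.157
170 [0.002, 0.0234] -0.175
169 [0.0025, 0.0257] -0.192
```

Call:
{"name": "jog_arm", "arguments": {
  "rows": [
    [40,[-0.0085,0.009,0],-0.096],
    [40,[-0.0187,0.0219,0],-0.218],
    [40,[-0.0273,0.0359,0],-0.34],
    [40,[-0.0341,0.0508,0],-0.463],
    [40,[-0.039,0.0665,0],-0.585],
    [40,[-0.042,0.0826,0],-0.707],
    [40,[-0.043,0.099,0],-0.829],
    [40,[-0.043,0.099,0],-0.829]
  ]
}}

```text
time_s: 15.38
position: [0.4858, -0.0961, 0.0322]
tcp_rot: [[-0.004, -1.0, 0.0], [-1.0, 0.004, -0.001], [0.001, -0.0, -1.0]]
ft_force: [-0.4, -1.1, -0.1]
width: 0.397
```

```bash
python3 hd.py 176 173 171 170
```

```text
r,az 0.13273878382996346 181.35657675174974 toolx -90.2126325035423 z 0.03220751406526564 F [-0.4 -1.1 -0.1] t [-0.1   0.06  0.01] 15.375
Ftang 1.0904482575516203
scene 18 [232.  196.9] r 0.189 az 183.7
scene 21 [232.6 208.8] r 0.144 az 183.8
scene 14 [235.1 221.2] r 0.1 az 181.7
176.0 [-0.0015  0.0125] -0.06610203279620208
173.0 [-0.0008  0.0195] -0.11846191035603049
171.0 [-0.0001  0.0242] -0.15336849539591846
170.0 [0.0002 0.0265] -0.17082178791586067
```

Call:
{"name": "jog_arm", "arguments": {
  "rows": [
    [40,[-0.0015,0.0105,0],-0.066],
    [40,[-0.0008,0.0175,0],-0.118],
    [40,[-0.0001,0.022,0],-0.153],
    [40,[0.0002,0.0245,0],-0.17],
    [40,[0.0002,0.0245,0],-0.17]
  ]
}}

```text
time_s: 16.1
position: [0.4879, -0.0733, 0.0322]
tcp_rot: [[-0.173, -0.985, 0.003], [-0.985, 0.173, -0.002], [0.001, -0.003, -1.0]]
ft_force: [1.3, -6.7, 1.4]
width: 0.403
```

```bash
python3 hd.py 177 184 191 198 205 212 217 220; python3 - <<'E'
from h import *
t=ctrl.camera("top")
cv2.imwrite("pics/t2.png",cv2.resize(t[125:235,270:375,::-1],None,fx=5,fy=5,interpolation=cv2.INTER_CUBIC))
E
```

```text
r,az 0.13211751517679152 171.44362939682128 toolx -99.93577539726182 z 0.032164167060738325 F [ 1.3 -6.7  1.4] t [-1.53 -0.2   0.03] 16.1
Ftang 6.382399340627929
scene 15 [244.6 196.1] r 0.191 az 174.2
scene 20 [243.5 208.4] r 0.145 az 173.4
scene 19 [241.1 221.2] r 0.1 az 173.6
177.0 [-0.0037 -0.0126] 0.121052116861037
184.0 [-0.0035 -0.029 ] 0.24322516450063958
191.0 [-0.0014 -0.0453] 0.36539821214024215
198.0 [ 0.0027 -0.0612] 0.4875712597798447
205.0 [ 0.0087 -0.0765] 0.6097443074194491
212.0 [ 0.0166 -0.0909] 0.7319173550590516
217.0 [ 0.0232 -0.1006] 0.819183817658768
220.0 [ 0.0276 -0.1061] 0.8715436952185982
```

View pics/t2.png

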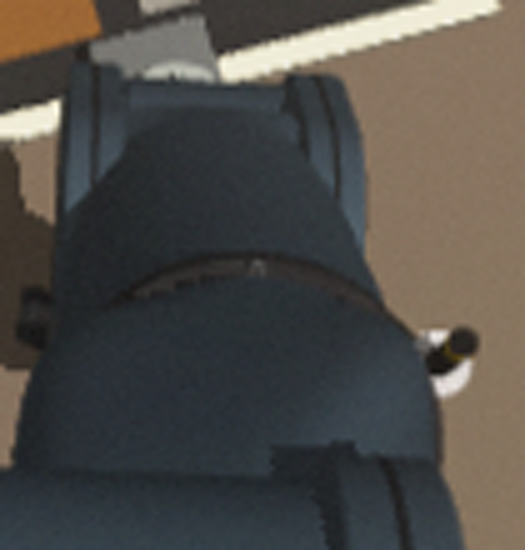

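The arm hides the head in the top view, but the scene view puts the handle at about 173.5°. Second loosening stroke.

Call:
{"name": "jog_arm", "arguments": {
  "rows": [
    [40,[-0.0037,-0.0126,0],0.121],
    [40,[-0.0035,-0.029,0],0.243],
    [40,[-0.0014,-0.0453,0],0.365],
    [40,[0.0027,-0.0612,0],0.488],
    [40,[0.0087,-0.0765,0],0.61],
    [40,[0.0166,-0.0909,0],0.732],
    [40,[0.0232,-0.1006,0],0.819],
    [40,[0.0276,-0.1061,0],0.872]
  ]
}}

```text
time_s: 17.25
position: [0.5114, -0.1756, 0.0313]
tcp_rot: [[0.647, -0.763, -0.005], [-0.763, -0.647, 0.003], [-0.005, 0.002, -1.0]]
ft_force: [-10.4, 10.0, 8.9]
width: 0.399
```

```bash
python3 hd.py 222 224 225 226 227
```

```text
r,az 0.13526406079034511 217.65881827464372 toolx -49.71524200703363 z 0.03133316860244789 F [-10.4  10.    8.9] t [ 2.25  2.26 -0.1 ] 17.25
Ftang -14.282027818653422
top 5 [318.8 174.6] r 0.081 az 203.7
top 12 [327.  179.5] r 0.102 az 211.5
top 20 [348.5 206.6] r 0.192 az 213.9
scene 21 [199.7 218.1] r 0.144 az 216.9
222.0 [ 0.0071 -0.0074] 0.02993662049125234
224.0 [ 0.0103 -0.0108] 0.06484320553114031
225.0 [ 0.012  -0.0125] 0.08229649805108252
226.0 [ 0.0137 -0.0141] 0.09974979057102473
227.0 [ 0.0154 -0.0157] 0.1172030830909705
```

Call:
{"name": "jog_arm", "arguments": {
  "rows": [
    [40,[0.002,-0.002,0],0.02],
    [40,[0.004,-0.004,0],0.03],
    [40,[0.006,-0.006,0],0.05],
    [40,[0.007,-0.007,0],0.06],
    [40,[0.008,-0.008,0],0.07],
    [40,[0.008,-0.008,0],0.07]
  ]
}}

```text
time_s: 18.1
position: [0.5182, -0.184, 0.0313]
tcp_rot: [[0.697, -0.717, -0.007], [-0.717, -0.697, 0.002], [-0.006, 0.003, -1.0]]
ft_force: [-11.3, 7.2, 10.5]
width: 0.402
```

Call:
{"name": "jog_arm", "arguments": {
  "rows": [
    [40,[0.0007,-0.0007,0],0.008],
    [40,[0.0014,-0.0014,0],0.015],
    [40,[0.0014,-0.0014,0],0.015]
  ]
}}

```text
time_s: 18.48
position: [0.5195, -0.1853, 0.0313]
tcp_rot: [[0.707, -0.707, -0.007], [-0.707, -0.707, 0.002], [-0.006, 0.003, -1.0]]
ft_force: [-12.1, 6.9, 10.4]
width: 0.396
```

Call:
{"name": "jog_arm", "arguments": {
  "rows": [
    [40,[0.0007,-0.0007,0],0.008],
    [40,[0.0007,-0.0007,0],0.008]
  ]
}}

```text
time_s: 18.73
position: [0.5201, -0.1861, 0.0313]
tcp_rot: [[0.713, -0.701, -0.007], [-0.701, -0.713, 0.002], [-0.006, 0.003, -1.0]]
ft_force: [-11.9, 6.1, 11.0]
width: 0.399
```

Call:
{"name": "jog_arm", "arguments": {
  "rows": [
    [40,[0.001,-0.0008,0],0.01],
    [40,[0.002,-0.0016,0],0.02],
    [40,[0.003,-0.0024,0],0.028],
    [40,[0.0036,-0.003,0],0.034],
    [40,[0.0036,-0.003,0],0.034]
  ]
}}

```text
time_s: 19.35
position: [0.5236, -0.1891, 0.0311]
tcp_rot: [[0.736, -0.677, -0.007], [-0.677, -0.736, 0.002], [-0.007, 0.003, -1.0]]
ft_force: [-11.7, 6.2, 8.0]
width: 0.401
```

Call:
{"name": "jog_arm", "arguments": {
  "rows": [
    [40,[0.0007,-0.0006,0],0.008],
    [40,[0.0014,-0.0012,0],0.015],
    [40,[0.0014,-0.0012,0],0.015]
  ]
}}

```text
time_s: 19.73
position: [0.5249, -0.1904, 0.0311]
tcp_rot: [[0.746, -0.666, -0.007], [-0.666, -0.746, 0.002], [-0.007, 0.003, -1.0]]
ft_force: [-11.9, 5.2, 9.5]
width: 0.396
```

```bash
python3 hd.py 226 227
```

```text
r,az 0.1350806688020818 226.1254515256741 toolx -41.72801419381453 z 0.031097681650243895 F [-11.9   5.2   9.5] t [ 1.57  2.86 -0.05] 19.725
Ftang -12.202904320238682
top 5 [322.2 172.4] r 0.08 az 211.4
top 12 [332.3 175.1] r 0.102 az 221.8
top 22 [356.8 199.8] r 0.192 az 222.4
scene 13 [192.8 221.5] r 0.146 az 224.2
226.0 [0.0002 0.0006] -0.03965363287651513
227.0 [ 0.0019 -0.001 ] -0.02220034035656937
```

Call:
{"name": "jog_arm", "arguments": {
  "rows": [
    [40,[-0.0071,0.008,0],-0.11],
    [40,[-0.0173,0.0209,0],-0.232],
    [40,[-0.0259,0.0349,0],-0.354],
    [40,[-0.0327,0.0498,0],-0.477],
    [40,[-0.0376,0.0655,0],-0.599],
    [40,[-0.0406,0.0816,0],-0.721],
    [40,[-0.0416,0.098,0],-0.843],
    [40,[-0.0416,0.098,0],-0.843]
  ]
}}

```text
time_s: 20.82
position: [0.4873, -0.094, 0.0318]
tcp_rot: [[-0.002, -1.0, 0.0], [-1.0, 0.002, -0.001], [0.001, -0.0, -1.0]]
ft_force: [-0.1, -0.4, -0.9]
width: 0.398
```

```bash
python3 hd.py 176 173 171 170; python3 - <<'E'
from h import *
t=ctrl.camera("scene")
cv2.imwrite("pics/s3.png",cv2.resize(t[170:280,170:290,::-1],None,fx=5,fy=5,interpolation=cv2.INTER_CUBIC))
E
```

```text
r,az 0.13117055503615274 180.42490128162927 toolx -90.12066961739019 z 0.031779782524751284 F [-0.1 -0.4 -0.9] t [-0.05  0.02 -0.01] 20.825
Ftang 0.44276317400610027
scene 18 [233.1 196.7] r 0.19 az 182.8
scene 20 [233.8 208.5] r 0.145 az 182.7
scene 13 [235.8 221.2] r 0.1 az 180.8
176.0 [-0.003   0.0104] -0.06770708794919145
173.0 [-0.0023  0.0174] -0.12006696550902163
171.0 [-0.0017  0.022 ] -0.1549735505489096
170.0 [-0.0013  0.0243] -0.1724268430688518
```

View pics/s3.png

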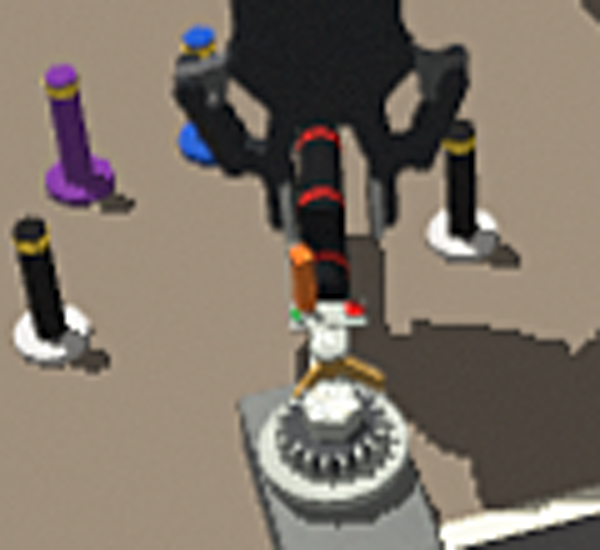

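The lever is still over at the green side and the handle is clicking back. I'll finish the return, then make the third stroke.

Call:
{"name": "jog_arm", "arguments": {
  "rows": [
    [40,[-0.003,0.0104,0],-0.067],
    [40,[-0.0023,0.0174,0],-0.12],
    [40,[-0.0017,0.022,0],-0.155],
    [40,[-0.0017,0.022,0],-0.155]
  ]
}}

```text
time_s: 21.48
position: [0.4875, -0.0735, 0.0319]
tcp_rot: [[-0.157, -0.988, 0.003], [-0.988, 0.157, -0.001], [0.001, -0.003, -1.0]]
ft_force: [2.2, -5.3, 1.9]
width: 0.4
```

```bash
python3 hd.py 177 184 191 198 205 212 217 220
```

```text
r,az 0.13249169087397455 171.51654187958388 toolx -99.0068067060756 z 0.03188400243031023 F [ 2.2 -5.3  1.9] t [-1.17 -0.4   0.02] 21.475
Ftang 4.961565988412338
scene 15 [245.1 196.1] r 0.191 az 173.8
scene 21 [243.1 208.4] r 0.145 az 173.8
scene 21 [241.1 221.2] r 0.1 az 173.6
177.0 [-0.0033 -0.0125] 0.10483855455189328
184.0 [-0.0031 -0.0289] 0.22701160219149763
191.0 [-0.001  -0.0452] 0.349184649831102
198.0 [ 0.0031 -0.0611] 0.47135769747070455
205.0 [ 0.0091 -0.0764] 0.5935307451103071
212.0 [ 0.017  -0.0908] 0.7157037927499097
217.0 [ 0.0236 -0.1005] 0.8029702553496261
220.0 [ 0.028 -0.106] 0.8553301329094563
```

Call:
{"name": "jog_arm", "arguments": {
  "rows": [
    [40,[-0.0033,-0.0125,0],0.105],
    [40,[-0.0031,-0.0289,0],0.227],
    [40,[-0.001,-0.0452,0],0.349],
    [40,[0.0031,-0.0611,0],0.471],
    [40,[0.0091,-0.0764,0],0.594],
    [40,[0.017,-0.0908,0],0.716],
    [40,[0.0236,-0.1005,0],0.803],
    [40,[0.028,-0.106,0],0.84]
  ]
}}

```text
time_s: 22.58
position: [0.5111, -0.1759, 0.031]
tcp_rot: [[0.634, -0.773, -0.005], [-0.773, -0.634, 0.003], [-0.006, 0.002, -1.0]]
ft_force: [-10.2, 10.4, 10.4]
width: 0.396
```

Call:
{"name": "jog_arm", "arguments": {
  "rows": [
    [40,[0.002,-0.002,0],0.01],
    [40,[0.004,-0.004,0],0.02],
    [40,[0.006,-0.006,0],0.03],
    [40,[0.007,-0.007,0],0.04],
    [40,[0.008,-0.008,0],0.05],
    [40,[0.0085,-0.0085,0],0.05],
    [40,[0.009,-0.009,0],0.05]
  ]
}}

```text
time_s: 23.45
position: [0.5186, -0.1848, 0.0307]
tcp_rot: [[0.671, -0.742, -0.008], [-0.742, -0.671, 0.003], [-0.007, 0.004, -1.0]]
ft_force: [-12.0, 8.1, 7.9]
width: 0.4
```

Call:
{"name": "jog_arm", "arguments": {
  "rows": [
    [40,[0.0008,-0.0007,0],0.005],
    [40,[0.0016,-0.0014,0],0.01],
    [40,[0.0016,-0.0014,0],0.01]
  ]
}}

```text
time_s: 23.82
position: [0.5201, -0.1863, 0.0306]
tcp_rot: [[0.678, -0.735, -0.008], [-0.735, -0.678, 0.003], [-0.007, 0.004, -1.0]]
ft_force: [-11.8, 6.8, 6.8]
width: 0.398
```

```bash
python3 hd.py 226 227
```

```text
r,az 0.13562377753724894 223.49058871818548 toolx -47.31336580410846 z 0.030570418847187038 F [-11.8   6.8   6.8] t [ 1.74  2.69 -0.01] 23.825
Ftang -13.07433136600967
top 7 [321.3 173. ] r 0.08 az 209.3
top 11 [330.7 176.7] r 0.102 az 218.4
top 21 [354.4 201.9] r 0.192 az 219.9
scene 19 [194.9 220.7] r 0.144 az 222.2
226.0 [ 0.005  -0.0034] 0.05782914260468175
227.0 [ 0.0067 -0.005 ] 0.07528243512462574
```

Call:
{"name": "jog_arm", "arguments": {
  "rows": [
    [40,[0.001,-0.0008,0],0.01],
    [40,[0.002,-0.0016,0],0.02],
    [40,[0.003,-0.0024,0],0.03],
    [40,[0.004,-0.003,0],0.04],
    [40,[0.0046,-0.0036,0],0.05],
    [40,[0.0046,-0.0036,0],0.05]
  ]
}}

```text
time_s: 24.68
position: [0.5243, -0.1902, 0.0305]
tcp_rot: [[0.714, -0.7, -0.008], [-0.7, -0.714, 0.003], [-0.008, 0.004, -1.0]]
ft_force: [-12.4, 6.8, 6.6]
width: 0.402
```

Call:
{"name": "jog_arm", "arguments": {
  "rows": [
    [40,[0.0007,-0.0006,0],0.005],
    [40,[0.0014,-0.0012,0],0.01],
    [40,[0.0014,-0.0012,0],0.01]
  ]
}}

```text
time_s: 25.05
position: [0.5252, -0.191, 0.0304]
tcp_rot: [[0.721, -0.693, -0.009], [-0.693, -0.721, 0.003], [-0.009, 0.004, -1.0]]
ft_force: [-14.4, 7.5, 8.1]
width: 0.398
```

Call:
{"name": "jog_arm", "arguments": {
  "rows": [
    [40,[0.0006,-0.0006,0],0.005],
    [40,[0.0006,-0.0006,0],0.005]
  ]
}}

```text
time_s: 25.3
position: [0.5253, -0.191, 0.0304]
tcp_rot: [[0.724, -0.689, -0.01], [-0.689, -0.724, 0.004], [-0.01, 0.004, -1.0]]
ft_force: [-15.4, 9.8, 10.2]
width: 0.403
```

```bash
python3 hd.py 226 227
```

```text
r,az 0.1352365522943462 226.42214078454265 toolx -43.57623244644667 z 0.03036031791804744 F [-15.4   9.8  10.2] t [ 2.32  3.62 -0.01] 25.3
Ftang -17.964689055806133
top 6 [322.8 172.2] r 0.08 az 212.5
top 12 [332.5 175. ] r 0.102 az 222.2
top 23 [356.9 199.7] r 0.192 az 222.5
scene 13 [192.8 221.5] r 0.146 az 224.2
226.0 [-0.0002  0.0012] -0.00739613907262715
227.0 [ 0.0015 -0.0004] 0.010057153447316836
```

The handle is on post_b again, with the same stop signature. I'll centre the jaws on the bar, open a little and lift straight off.

Call:
{"name": "jog_arm", "arguments": {
  "rows": [
    [40,[-0.0025,0.0024,0],0],
    [40,[-0.0048,0.0046,0],0],
    [50,[-0.0048,0.0046,0],0],
    [50,[-0.0048,0.0046,0],0],
    [50,[-0.0048,0.0046,0.02],0],
    [50,[-0.0048,0.0046,0.07],0],
    [50,[-0.0048,0.0046,0.13],0],
    [50,[-0.0048,0.0046,0.17],0]
  ]
}}

```text
time_s: 26.4
position: [0.5271, -0.1893, 0.2043]
tcp_rot: [[0.723, -0.69, 0.003], [-0.69, -0.723, -0.001], [0.003, -0.002, -1.0]]
ft_force: [0.0, -0.9, -1.0]
width: 0.504
```

Call:
{"name": "jog_arm", "arguments": {
  "rows": [
    [50,[0,-0.05,0.0],0],
    [50,[-0.03,-0.1,0.0],0],
    [50,[-0.06,-0.15,0.0],0],
    [50,[-0.1,-0.2,0.0],0],
    [50,[-0.12,-0.25,0.0],0],
    [50,[-0.14,-0.3,0],0],
    [50,[-0.15,-0.33,0],0],
    [50,[-0.15,-0.33,0],0]
  ]
}}

```text
time_s: 27.4
position: [0.374, -0.5222, 0.2008]
tcp_rot: [[0.72, -0.694, -0.001], [-0.694, -0.72, -0.001], [0.0, 0.001, -1.0]]
ft_force: [0.3, 1.0, -0.2]
width: 0.501
```

```bash
python3 - <<'E'
from h import *
t=ctrl.camera("top");C=np.array([.6185,-.093]);print(ctrl.observe()["position"],ctrl.observe()["time_s"])
for n in("top","scene"):
    for a,c in blobs(ctrl.camera(n),(0,150,50),(6,255,255),(285,150,365,235) if n=="top" else (180,180,260,240),4):
        q=onz(n,c,.07)[:2]-C;print(n,a,c,"r",np.hypot(*q).round(3),"az",(np.degrees(np.arctan2(*q[::-1]))%360).round(1))
cv2.imwrite("pics/t4.png",cv2.resize(t[125:235,270:375,::-1],None,fx=5,fy=5,interpolation=cv2.INTER_CUBIC))
E
```

```text
[ 0.37554304 -0.52000693  0.2009276 ] 27.45
top 8 [322.4 172.2] r 0.08 az 211.9
top 19 [332.4 175. ] r 0.102 az 222.0
top 18 [344.5 187.5] r 0.147 az 222.1
top 23 [356.9 199.7] r 0.192 az 222.5
scene 12 [181.8 212.1] r 0.191 az 223.3
scene 19 [191.9 222.6] r 0.145 az 225.7
scene 22 [204.1 232.2] r 0.099 az 227.2
scene 9 [217.3 236.1] r 0.068 az 218.4
```

View pics/t4.png

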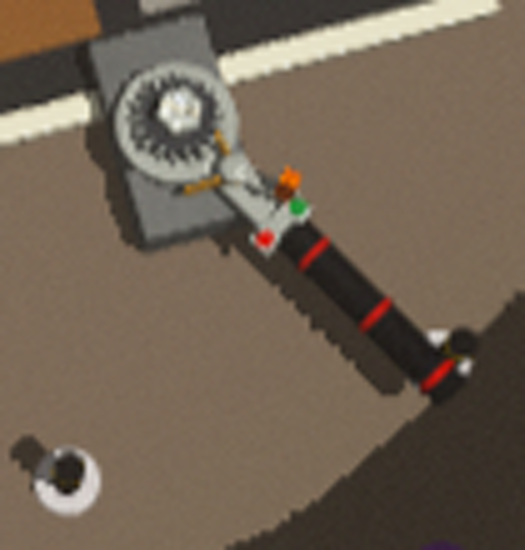

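The handle (441,370) rests against post_b (460,350), and the tab (290,180) stands over the green dot. One last look will compare the hex stripe before and after, with a numeric check of the lever.

```bash
python3 - <<'E'
from h import *
C=np.array([.6185,-.093]);rows=[]
now={n:ctrl.camera(n) for n in("top","scene")}
for n in("top","scene"):
    u,v=proj(n,[*C,.08]).round().astype(int);r=[]
    for im in(cv2.imread(f"pics/{n}0.png")[:,:,::-1],now[n]):
        c=im[v-14:v+14,u-18:u+18,::-1].astype(float);c=np.clip((c-90)*1.55,0,255).astype(np.uint8)
        r.append(cv2.resize(c,None,fx=10,fy=10,interpolation=cv2.INTER_CUBIC))
    rows.append(np.hstack(r))
cv2.imwrite("pics/hex.png",np.vstack(rows))
for n,box in(("top",(320,150,335,172)),("scene",(200,215,230,240))):
    print(n,blobs(now[n],(8,150,120),(18,255,255),box))
for az in(222.7,223.7,224.7):
    a=np.radians(az);P=C+.042*np.array([np.cos(a),np.sin(a)])
    for th in(0,.25,.33):
        q=P+.028*np.array([np.cos(a+th),np.sin(a+th)]);print(az,th,proj("top",[*q,.105]).round(1),proj("scene",[*q,.09]).round(1))
E
```

```text
top [(np.int32(14), array([327.7, 160.2]))]
scene [(np.int32(14), array([210.5, 229. ])), (np.int32(25), array([210.6, 235.5]))]
222.7 0 [325.8 163. ] [214.1 230.4]
222.7 0.25 [327.5 160.9] [211.9 232.2]
222.7 0.33 [327.9 160.2] [211.3 232.9]
223.7 0 [326.1 162.7] [213.7 230.7]
223.7 0.25 [327.8 160.6] [211.5 232.5]
223.7 0.33 [328.2 159.8] [211.  233.2]
224.7 0 [326.4 162.3] [213.2 231. ]
224.7 0.25 [328.1 160.2] [211.1 232.8]
224.7 0.33 [328.5 159.4] [210.6 233.5]
```

View pics/hex.png

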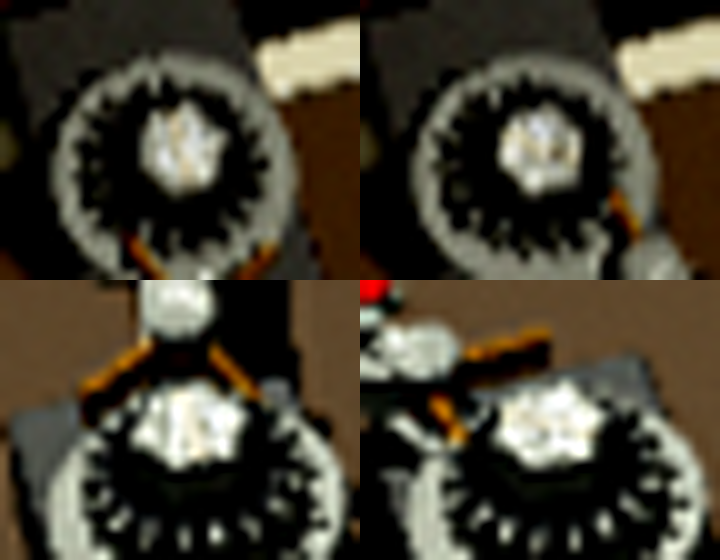

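```bash
python3 -c "
from bench import ctrl
print(ctrl.job_done());o=ctrl.observe();print(o['time_s'],o['position'],o['width'])"
```

```text
the job is handed in; nothing more can be done
None
the job is handed in; nothing more can be done
```

The job is handed in at about 27.5 s of the 72 s. The bolt should be loosened by about 1.7–2.1 rad, but I could not read its angle directly.

- **Lever:** My first push passed over the tab, because the half-open fingertips sat higher than I expected. I went in lower and pushed the lever onto its loosening stop at about 7 N. In the last pictures the tab still stands over the green dot, at about 0.3 rad or more.
- **Handle:** I made three loosening strokes with the jaws loosely straddling the handle. The first and third pressed post_b with roughly 4 N, by my estimate from the wrist force. The second stopped at or just short of the post. I held the returns back from post_a. After letting go, the handle measured the same angle as when pressed on post_b (222.5° from the top camera), and the arm was lifted clear.
- **Bolt:** The 1.7–2.1 rad estimate comes from the stroke geometry and the ratchet tooth pitch, and 1.4–2.5 rad are the cautious limits. The driving force was about 13 N (1.75 N m), which fits the bolt being turned. The white stripe was too blurred to read an angle. Its apparent quarter turn agrees only roughly.
- **Camera disagreement:** On the final handle angle the scene camera differed from the top camera by 1–5°. I relied on the top camera's reading and on the arm stopping against the post.

I saw no contact with the hex head, vases or leaflets, but I did not re-measure the vases or leaflets at the end.

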